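# Press a circuit board home in a sprung contact tester

## Robot

A 6-joint arm with a two-finger parallel gripper is mounted at the origin on the work surface. World frame = base frame: x ahead of the robot, y to its left, z up, the work surface at z = 0. Lengths are in mm, angles in rad, forces in N, time in s.
With the tool pointing down it reaches from about 350 to 975 mm from the base axis. Payload 7.1 kg.
Tool frame: the origin (TCP) lies between the finger pads; the fingertips stand 19 mm ahead of it and the grasp point (between the pads) is the TCP; z points along the fingers, y is the line along which they close (so a half turn about z gives the same grasp; the last joint's range is limited). The gripper opens to 88 mm and grips with 3 to 60 N. Pads are 20 mm wide; open, the fingers measure 115 mm over their backs; the gripper's body (75 mm by 178 mm) begins 61 mm behind the grasp point.
Start: joints at [1.191, 0.423, 1.63, -0, 1.089, -0.019], TCP at [220.607, 584.754, 241.675] pointing down, gripper open.
Joint ranges: [-3, 3], [-0.9, 2.11], [0.09, 2.58], [-1.31, 4.45], [0.11, 2.69], [-2.54, 2.54]. Speed limits (rad/s): [2.39, 2.39, 3.01, 3.14, 3.14, 3.14].

## Interface

Orientations are given as a rotation vector (axis times angle).
In Python, from workcell import ctrl gives the robot as it stands.
- The arm moves only by the tool arm_command, never from a script. Its argument "series" is a list of rows, each an object with "linear": the shift along the tool's x, y, z in m, a list of three; "turn": the turn about the tool's z in rad. A call has 1 to 10 rows; each row shifts and turns the commanded pose from where the row before left it, along the tool's axes as they then stand; what a row does not reach is not made up. A row lasts 1/10 s, in which the tool goes at most 50 mm and 8.59 degrees, less where a joint would pass 70% of its speed; a pose out of reach is approached as far as the arm can. A call with a gripper value outside its range is refused whole. "jaw" is the opening, from -1 (shut) to 1 (fully open), set as the call begins (left out, the last holds). The fingers move at their own pace and stop on an object; the grip force is fixed at half the most. Time passes only in rows, so rows that do not move let the fingers close. It gives the time, the measured TCP pose, the force, the opening and the grip force at its end, in the units of the state.
- ctrl.get_obs(): the state, without advancing time (a new reading comes with each control period).
- ctrl.get_image(name): name is "scene" or "side" or "wrist"; returns a dict with "frame" (420x560x3 uint8, blue, green, red), "fx", "fy", "cx", "cy" (pixels), "rvec" (rotation vector, rad) and "tvec" (3), from world to camera coordinates, as OpenCV has them. Camera axes: x right, y down, z forward; pixel columns grow to the right and rows downward; lengths in mm; the calibration is good to about 2 mm. A picture is of the moment at which its call begins. There is no depth.
- ctrl.close_job(): hands the job in; it is judged then, once.
The state is a dict: "t": time; "qpos": joint angles; "qvel": joint speeds; "joint_torque": joint torques, N m; "ee_pos": TCP position; "orientation": TCP orientation; "ft_force": force on the tool from outside, world axes, zero at the start; "moment": the same for the moment, N m; "width": finger opening in mm; "grasp_force": force on a finger pad.
Only numpy, scipy, OpenCV 4.12 (cv2) and the standard library are available. Lean on these libraries where they do the work, as an engineer would, in place of code of your own. Each camera call takes 0.05 s, during which the arm holds its last target. There are 200 camera calls.

## Task

Take the orange-handled tamper out of its blue holder, lower it into the black well of the tester and press the green board squarely down until its sprung plate bottoms out level; keep it there for two seconds, never pressing on the tester harder than 25 N and never touching the tester with the gripper or arm. Then stand the tamper gently back upright in its holder, let go, and leave the other things on the bench where they are.

Things in the scene. Friction and masses are not known exactly. Their poses are not given: they have to be found in the camera images.
- tamper: Loose tamper of about 0.22 kg (0.15 to 0.31), a solid of revolution standing upright in the holder. Origin: centre of its flat underside; z runs up its axis. Aluminium foot 44 mm in diameter and 14 mm high, thin neck 16 mm in diameter up to 28 mm, then an upright orange cylindrical handle 26 mm in diameter from 28 to 98 mm above the underside. Best gripped from above at the handle, 70 to 76 mm above the underside.
- holder: Fixed round holder: aluminium disc 88 mm in diameter, 4 mm thick, with a blue ring (outside 68 mm, inside 54 mm in diameter) whose top is 12 mm above the bench. The tamper's foot stands inside the ring on the floor, 4 mm above the origin. Origin: centre of the underside on the bench.
- tester: Fixed contact tester: grey base 140 x 100 mm, 16 mm high, carrying a black square frame 78 x 78 mm outside, top 65 mm above the bench, round a square well 56 x 56 mm at its centre. In the well sits a green circuit board 50 x 50 mm, 7 mm thick, on a sprung plate. Origin: centre of the underside on the bench, directly under the well's centre.
- well (a point): Centre of the mouth of the tester's square well, level with the frame's top, 65 mm above the bench. At rest the middle of the green board's top is 45 mm above the bench, give or take 10 mm: its stop collar is set differently each time and is not measured. Pressed home, it is 12 mm lower.
- press_depth (a joint): How far the sprung plate is pressed down, m: 0 at rest, 0.012 fully home on its hard stop. The spring starts to yield at about 5 N and takes about 13 N just before the stop; beyond that the force climbs steeply with hardly any motion.
- roll (a joint): Tilt of the green board about the tester's x axis, rad: 0 is level, up to 0.14 either way. The board starts crooked; it tilts against light friction, is squared up by a flat foot pressed on it, and stays as it is left.
- pitch (a joint): Tilt of the green board about the tester's y axis, rad: 0 is level, up to 0.14 either way.
- bottle: Bystander: amber bottle with black cap, 60 mm in diameter, 85 mm high; origin at the centre of its underside.
- spool: Bystander: copper-coloured wire spool standing on its flange, 60 mm in diameter, 45 mm high; origin at the centre of its underside.
- case: Bystander: open black earphone case 70 x 60 mm, 22 mm high with a lid standing up to 70 mm; origin at the centre of its underside.
- coupler: Bystander: small steel and brass ear coupler, 38 mm in diameter, 44 mm high; origin at the centre of its underside.
Not all that is in view belongs to the job. Leave any purple or red look-alike of the tester alone.

How it is judged:
By the outcome, as a careful person would: the job done as asked, in the order asked, and still so for the second after the job is handed in, with the robot touching nothing.
It also fails if it takes over 64 s, if anything falls off the work surface, if the arm or the gripper's body presses on something with over 40 N, if the wrist force passes 120 N, or if a joint passes its speed limit or range.

## Working session

There is one attempt and no reset: what is moved stays moved. The work goes in short steps, Python scripts to look and compute and a tool call to move; the robot and the scene stay as the last step left them, time stands still between calls to the robot, and variables do not carry over. Pictures are saved under pics/ and viewed, at most 10 in all, crops included, and the job is handed in when it is done.

Besides the shell and the picture viewer there is one more tool, called after "Emit:" as name(argument=value, ...) on one line, values as JSON. arm_command: Moves the arm, as the interface text tells. Its arguments: {"type":"object","properties":{"series":{"type":"array"},"jaw":{"type":"number"}},"required":["series"]}

```bash
mkdir -p pics; cat > h.py <<'E'
import numpy as np,cv2
from workcell import ctrl
def cam(n):
    d=ctrl.get_image(n);K=np.array([[d['fx'],0,d['cx']],[0,d['fy'],d['cy']],[0,0,1.]])
    return d['frame'],K,cv2.Rodrigues(np.array(d['rvec'],float))[0],np.array(d['tvec'],float)
def ray(c,u,v,z):
    _,K,R,t=c;C=-R.T@t;d=R.T@np.linalg.inv(K)@[u,v,1.];return C+d*(z-C[2])/d[2]
def proj(c,p):
    _,K,R,t=c;q=K@(R@np.array(p,float)+t);return q[:2]/q[2]
E
python3 - <<'E'
from h import *
for n in ('scene','side'):
    c=cam(n);cv2.imwrite(f'pics/{n}0.png',c[0]);print(n,-c[2].T@c[3])
o=ctrl.get_obs();print({k:np.round(o[k],3) for k in o})
E
```

```text
scene [1195.6606371   556.27381448  704.96328116]
side [ 503.78798557 -644.96142589  685.04167882]
{'t': np.float64(0.1), 'qpos': array([ 1.191,  0.424,  1.631, -0.   ,  1.089, -0.019]), 'qvel': array([-0.001, -0.001, -0.003,  0.001, -0.   , -0.001]), 'joint_torque': array([-1.0000e-03, -5.4561e+01, -2.7432e+01,  6.5000e-02,  1.9000e-02,
       -0.0000e+00]), 'ee_pos': array([220.439, 584.332, 240.987]), 'orientation': array([-5.64e-01, -3.09e+00,  2.00e-03]), 'ft_force': array([ 0.146, -0.297,  0.457]), 'moment': array([0.041, 0.02 , 0.022]), 'grasp_force': np.float64(0.0), 'width': np.float64(88.146)}
```

View pics/scene0.png

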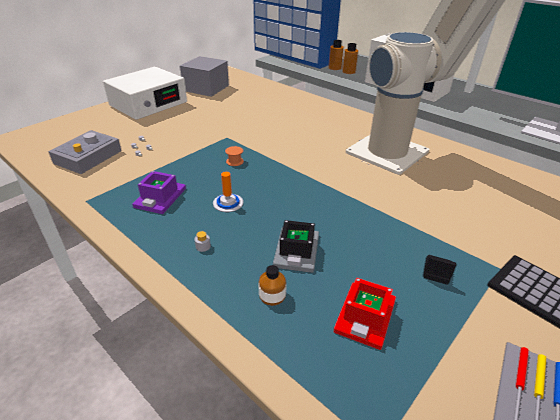

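View pics/side0.png

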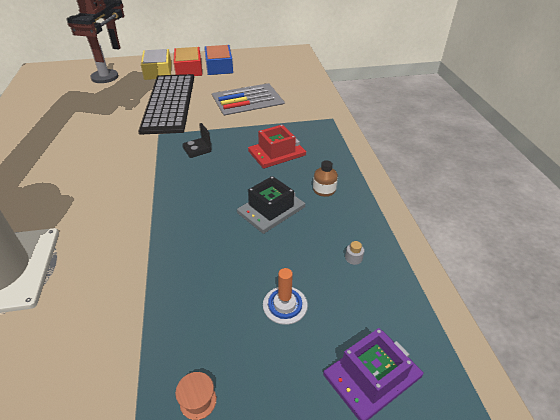

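Candidates for the tester are black/grey at scene (297,243) / side (271,200), purple at scene (160,190) and red at scene (366,310). The black frame on a grey base fits the description. The tamper is the orange upright in the blue ring at scene (227,190) / side (285,290). The orange item at scene (235,156) is the spool.

```bash
cat > m.py <<'E'
from h import *
def big(m):
    n,l,s,c=cv2.connectedComponentsWithStats(m.astype(np.uint8));i=1+np.argmax(s[1:,4]);return l==i,s[i],c[i]
rois={'scene':((205,165,50,50),(268,212,60,62)),'side':((255,262,60,65),(232,172,80,62))}
out=[]
for n in ('scene','side'):
    c=cam(n);hsv=cv2.cvtColor(c[0],cv2.COLOR_BGR2HSV)
    H,S,V=[hsv[...,i].astype(int) for i in range(3)]
    def roi(m,r):
        z=np.zeros_like(m);x,y,w,h=r;z[y:y+h,x:x+w]=m[y:y+h,x:x+w];return z
    a,b=rois[n]
    o,s,cc=big(roi((H<14)&(S>150)&(V>90),a));print(n,'orange',s,cc, 'axis at z67(holder4+63):',ray(c,*cc,67).round(1))
    bl=roi((H>105)&(H<125)&(S>150)&(V>60),a);pts=np.argwhere(bl)[:,::-1].astype(np.float32)
    e=cv2.fitEllipse(cv2.convexHull(pts));print('ring',e,ray(c,*e[0],10).round(1))
    bk=roi((V<62)&(S<80),b);bk,s,_=big(bk);q=cv2.minAreaRect(np.argwhere(bk)[:,::-1].astype(np.float32));print('black',s,q)
    gr,s,cc=big(roi((H>45)&(H<85)&(S>90),b));print('green',s,cc,ray(c,*cc,45).round(1))
    x,y,w,h=b;k=c[0][y-5:y+h+5,x-5:x+w+5];k2=c[0][a[1]-5:a[1]+a[3]+5,a[0]-5:a[0]+a[2]+5]
    out+= [cv2.resize(k,(400,300) ,interpolation=2),cv2.resize(k2,(400,300),interpolation=2)]
    print('crop',x-5,y-5,w+10,h+10)
cv2.imwrite('pics/crop1.png',np.vstack([np.hstack(out[:2]),np.hstack(out[2:])]))
E
python3 m.py
```

```text
scene orange [227 174   5  22  51] [228.96078431 184.8627451 ] axis at z67(holder4+63): [ 592.1 -176.7   67. ]
ring ((227.47689819335938, 200.801513671875), (14.846446990966797, 22.130542755126953), 87.61298370361328) [ 597.2 -183.    10. ]
black [280 221  34  38 699] ((296.6846618652344, 239.0231170654297), (32.37306594848633, 35.34989929199219), 7.125016689300537)
green [287 229  22  12 175] [297.86285714 234.31428571] [601.2  89.4  45. ]
crop 263 207 70 72
side orange [279 268  13  33 384] [284.81770833 283.7890625 ] axis at z67(holder4+63): [ 596.1 -182.6   67. ]
ring ((284.79241943359375, 303.0209655761719), (29.8985595703125, 33.25992202758789), 94.2037582397461) [ 596.1 -186.    10. ]
black [ 248  178   46   42 1131] ((270.94061279296875, 196.90591430664062), (37.86900329589844, 44.67741394042969), 57.7243537902832)
green [259 186  23  14 134] [269.64925373 192.85074627] [612.6 109.8  45. ]
crop 227 167 90 72
```

View pics/crop1.png

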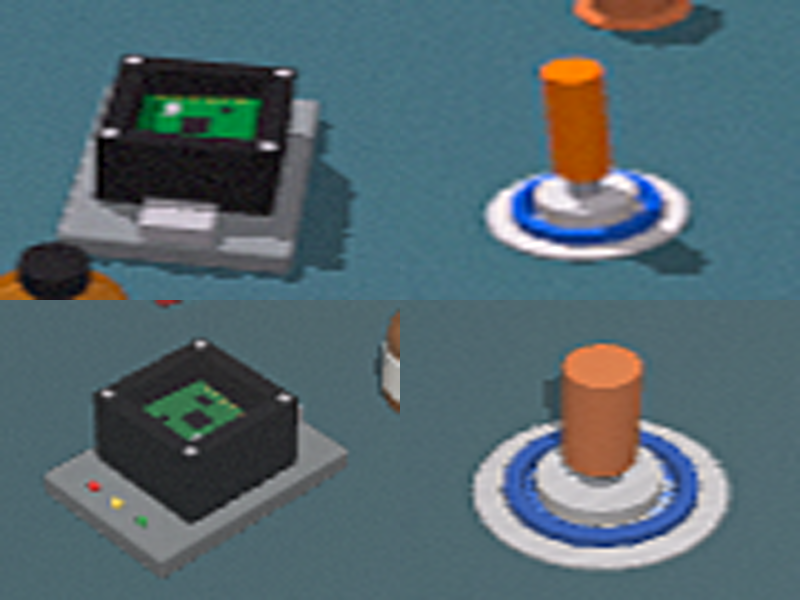

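The crops show a black frame on a grey base with a green board inside, and its corner screws are clear. The tamper stands upright in the blue ring.

```bash
cat > go.py <<'E'
from h import *
def delta(p):
    o=ctrl.get_obs();R=cv2.Rodrigues(np.array(o['orientation'],float))[0]
    return (R.T@(np.array(p,float)-o['ee_pos'])/1000).round(4)
E
python3 - <<'E'
from go import *
print(ray(cam('scene'),297.7,231.5,65),ray(cam('side'),270.9,190.3,65))
c=cam('side')
s=[ray(c,227+x*.225,167+y*.24,65)[:2] for x,y in((200,45),(107,94),(190,151),(284,98))];print(np.round(s,1))
print(delta([596.5,-183,240]));print(cv2.Rodrigues(np.array(ctrl.get_obs()['orientation'],float))[0].round(3))
E
```

```text
[611.46673575  96.51380172  65.        ] [613.54500529  94.96159704  65.        ]
[[623.7 142. ]
 [567.5 105.6]
 [603.7  49.6]
 [660.1  86.2]]
[-0.6227 -0.5855  0.0017]
[[-0.936  0.353 -0.   ]
 [ 0.353  0.936 -0.   ]
 [-0.    -0.    -1.   ]]
```

Emit:
arm_command(series=[{"linear": [-0.031,-0.029,0],"turn": 0},{"linear": [-0.031,-0.029,0],"turn": 0},{"linear": [-0.031,-0.029,0],"turn": 0},{"linear": [-0.031,-0.029,0],"turn": 0},{"linear": [-0.031,-0.029,0],"turn": 0},{"linear": [-0.031,-0.029,0],"turn": 0},{"linear": [-0.031,-0.029,0],"turn": 0},{"linear": [-0.031,-0.029,0],"turn": 0},{"linear": [-0.031,-0.029,0],"turn": 0},{"linear": [-0.031,-0.029,0],"turn": 0}], jaw=1)

```text
t: 1.35
ee_pos: [408.8, 202.5, 242.0]
orientation: [0.563, 3.09, 0.001]
ft_force: [0.2, -0.0, -0.7]
width: 87.9
grasp_force: 0.0
```

Emit:
arm_command(series=[{"linear": [-0.031,-0.029,0],"turn": 0},{"linear": [-0.031,-0.029,0],"turn": 0},{"linear": [-0.031,-0.029,0],"turn": 0},{"linear": [-0.031,-0.029,0],"turn": 0},{"linear": [-0.031,-0.029,0],"turn": 0},{"linear": [-0.031,-0.029,0],"turn": 0},{"linear": [-0.031,-0.029,0],"turn": 0},{"linear": [-0.031,-0.029,0],"turn": 0},{"linear": [-0.025,-0.025,0],"turn": 0},{"linear": [0,0,0],"turn": 0}])

```text
t: 2.35
ee_pos: [574.6, -136.4, 241.7]
orientation: [0.569, 3.088, -0.001]
ft_force: [0.2, 0.2, -0.8]
width: 87.7
grasp_force: 0.0
```

```bash
python3 - <<'E'
from go import *
c=cam('wrist');cv2.imwrite('pics/w1.png',c[0]);print(-c[2].T@c[3],c[2][2])
print(ctrl.get_obs()['t'],delta([596.5,-183,77]),proj(c,[596.5,-183,102]),proj(c,[596.5,-183,12]))
E
```

```text
[ 507.74959475 -110.81515061  384.33781888] [ 0.2468825  -0.09507665 -0.96436998]
2.4 [-0.0388 -0.0371  0.1644] [241.75668177 241.34932099] [250.32241575 214.43703414]
```

View pics/w1.png

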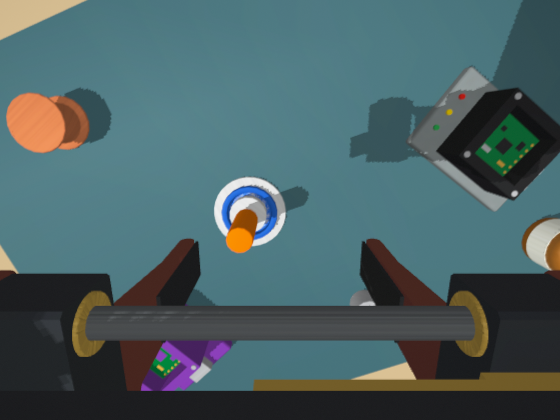

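The wrist view shows the tamper's top at about (239,241) with the ring at (250,211). The tester's frame screws are at (517,97), (467,155) and (514,193).

```bash
python3 - <<'E'
from go import *
c=cam('wrist');hsv=cv2.cvtColor(c[0],cv2.COLOR_BGR2HSV);H,S,V=[hsv[...,i].astype(int) for i in range(3)]
z=np.zeros(H.shape,bool);z[170:265,205:295]=1
b=z&(H>105)&(H<125)&(S>150)&(V>60);e=cv2.fitEllipse(cv2.convexHull(np.argwhere(b)[:,::-1].astype(np.float32)));print('ring',e,ray(c,*e[0],11))
o=z&(H<20)&(S>170)&(V>200);p=np.argwhere(o)[:,::-1]
print('orange bottom', p.max(0),p.min(0)); 
(q,r)=(np.array([p[p[:,1]>238][:,0].mean(),p[:,1].max()-12.5]),0);print('top',q,ray(c,*q,102))
print('well',ray(c,515.5,145,65),'pred',proj(c,[612.5,95.8,65]))
a=ray(c,517,97,65);d=ray(c,514,193,65);l=ray(c,467,155,65);print(a,d,l)
E
```

```text
ring ((247.93588256835938, 214.4657440185547), (52.6795654296875, 54.67820358276367), 108.14935302734375) [ 594.07054483 -183.60175694   11.        ]
orange bottom [250 254] [224 230]
top [237.35428571 241.5       ] [ 593.61647212 -184.68584809  102.        ]
well [608.99334676  98.04785552  65.        ] pred [513.82584926 149.23596314]
[565.02529011 107.15267406  65.        ] [656.48774956  88.21280816  65.        ] [601.72554247  51.76786921  65.        ]
```

Emit:
arm_command(series=[{"linear": [-0.019,-0.019,0],"turn": 0},{"linear": [-0.019,-0.0195,0.01],"turn": 0},{"linear": [0,0,0.025],"turn": 0},{"linear": [0,0,0.03],"turn": 0},{"linear": [0,0,0.03],"turn": 0},{"linear": [0,0,0.03],"turn": 0},{"linear": [0,0,0.025],"turn": 0},{"linear": [0,0,0.012],"turn": 0},{"linear": [0,0,0],"turn": 0},{"linear": [0,0,0],"turn": 0}])

```text
t: 3.45
ee_pos: [595.4, -181.8, 80.6]
orientation: [0.562, 3.09, -0.0]
ft_force: [-0.1, -0.0, -0.4]
width: 88.0
grasp_force: 0.0
```

```bash
python3 - <<'E'
from go import *
c=cam('wrist');cv2.imwrite('pics/w2.png',c[0]);o=ctrl.get_obs();print(o['t'],o['ee_pos'],o['ft_force'],delta([595,-184,79]),proj(c,[595,-184,102]))
hsv=cv2.cvtColor(c[0],cv2.COLOR_BGR2HSV);H,S,V=[hsv[...,i].astype(int) for i in range(3)]
p=np.argwhere((H>4)&(H<20)&(S>170)&(V>150))[:,::-1];p=p[(abs(p[:,0]-280)<120)&(p[:,1]>150)];print(len(p),p.mean(0),p.min(0),p.max(0))
E
```

```text
3.5 [ 595.7847089  -182.10200153   81.05783745] [ 0.14562966 -0.2057099  -0.36127469] [ 0.0001 -0.0021  0.0021] [274.46621149 297.56566339]
1727 [270.74001158 289.85002895] [242 224] [299 305]
```

View pics/w2.png

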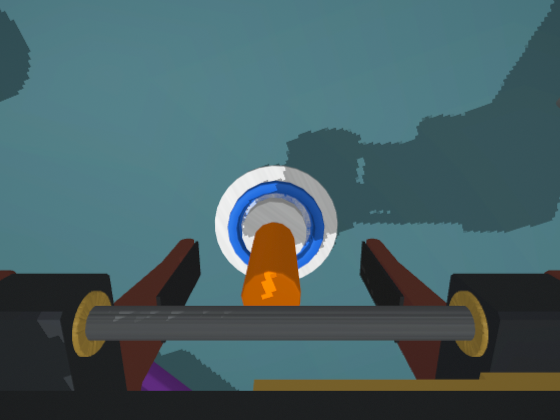

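The tamper sits between the fingers, about 9 px left of their middle. I'll correct about 4 mm along tool −y, then grip.

Emit:
arm_command(series=[{"linear": [0,-0.002,0.001],"turn": 0},{"linear": [0,-0.0018,0.001],"turn": 0},{"linear": [0,0,0],"turn": 0}])

```text
t: 3.8
ee_pos: [593.7, -186.2, 78.3]
orientation: [0.564, 3.09, -0.0]
ft_force: [0.8, 0.1, -1.0]
width: 87.8
grasp_force: 0.0
```

Emit:
arm_command(series=[{"linear": [0,0,0],"turn": 0},{"linear": [0,0,0],"turn": 0},{"linear": [0,0,0],"turn": 0},{"linear": [0,0,0],"turn": 0},{"linear": [0,0,0],"turn": 0},{"linear": [0,0,0],"turn": 0},{"linear": [0,0,0],"turn": 0},{"linear": [0,0,0],"turn": 0}], jaw=-1)

```text
t: 4.6
ee_pos: [593.6, -185.8, 77.7]
orientation: [-0.564, -3.091, 0.0]
ft_force: [-0.0, -0.2, 0.3]
width: 27.4
grasp_force: 0.0
```

Emit:
arm_command(series=[{"linear": [0,0,0],"turn": 0},{"linear": [0,0,0],"turn": 0},{"linear": [0,0,0],"turn": 0}])

```text
t: 4.9
ee_pos: [593.6, -185.8, 77.6]
orientation: [-0.564, -3.091, -0.0]
ft_force: [0.2, 0.3, -2.1]
width: 25.4
grasp_force: 30.0
```

Emit:
arm_command(series=[{"linear": [0,0,-0.002],"turn": 0},{"linear": [0,0,-0.01],"turn": 0},{"linear": [0,0,-0.02],"turn": 0},{"linear": [0,0,-0.025],"turn": 0},{"linear": [0,0,-0.025],"turn": 0},{"linear": [0,0,-0.015],"turn": 0},{"linear": [0,0,0],"turn": 0},{"linear": [0,0,0],"turn": 0}])

```text
t: 5.7
ee_pos: [593.3, -185.7, 174.4]
orientation: [-0.564, -3.09, -0.0]
ft_force: [-0.8, -0.5, -2.8]
width: 25.2
grasp_force: 30.0
```

```bash
python3 - <<'E'
from go import *
o=ctrl.get_obs();print(o['t'],o['ee_pos'],o['ft_force'],o['moment'],o['grasp_force'],delta([612,96.5,178]))
E
```

```text
5.7 [ 593.26042506 -185.7399014   174.4251976 ] [-0.80769873 -0.54778089 -2.76389897] [-0.00733296 -0.00821776  0.01886705] 29.982981383800507 [ 0.0821  0.2707 -0.0036]
```

Emit:
arm_command(series=[{"linear": [0.004,0.012,-0.004],"turn": 0},{"linear": [0.008,0.028,0],"turn": 0},{"linear": [0.01,0.033,0],"turn": 0},{"linear": [0.01,0.033,0],"turn": 0},{"linear": [0.01,0.033,0],"turn": 0},{"linear": [0.01,0.033,0],"turn": 0},{"linear": [0.01,0.033,0],"turn": 0},{"linear": [0.01,0.033,0],"turn": 0},{"linear": [0.007,0.022,0],"turn": 0},{"linear": [0.003,0.01,0],"turn": 0}])

```text
t: 6.7
ee_pos: [611.2, 98.5, 177.5]
orientation: [-0.56, -3.089, 0.0]
ft_force: [0.2, -0.3, -2.7]
width: 25.8
grasp_force: 30.0
```

Emit:
arm_command(series=[{"linear": [0,0,0],"turn": 0},{"linear": [0,0,0],"turn": 0},{"linear": [0,0,0],"turn": 0}])

```text
t: 7.0
ee_pos: [612.0, 94.6, 178.4]
orientation: [-0.565, -3.09, 0.001]
ft_force: [0.5, 0.5, -1.8]
width: 25.9
grasp_force: 30.0
```

```bash
python3 - <<'E'
from go import *
o=ctrl.get_obs();print(o['t'],o['ee_pos'],delta([612,96.5,178]))
fr={}
for n in ('wrist','scene','side'):
    c=cam(n);fr[n]=c;e=o['ee_pos'];print(n,'TCP base',proj(c,[e[0],e[1],e[2]-73.7]),'well',proj(c,[612,96.5,65]))
a=fr['wrist'][0]
b=cv2.resize(fr['scene'][0][160:280,250:350],(250,300),interpolation=2);d=cv2.resize(fr['side'][0][120:240,220:320],(250,300),interpolation=2)
cv2.imwrite('pics/w3.png',np.hstack([cv2.resize(a,(550,412)),np.vstack([b,d])[:412] if 0 else cv2.resize(np.vstack([b,d]),(172*2-100,412))]))
E
```

```text
7.0 [611.99556994  94.61890833 178.42884308] [0.0007 0.0018 0.0004]
wrist TCP base [279.86845377 226.19041885] well [282.02540964 210.38896762]
scene TCP base [297.62541393 218.71496923] well [297.55565723 231.60099513]
side TCP base [270.06106131 177.17434357] well [270.15619196 189.96191949]
```

View pics/w3.png

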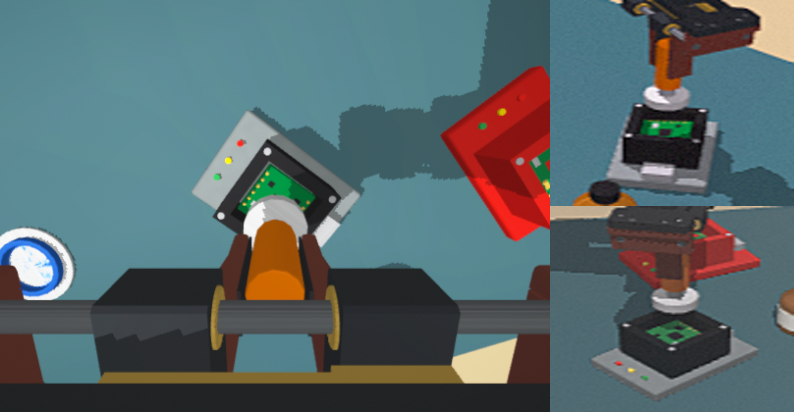

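The foot hangs over the well. The frame screws at (221,215) and (333,199) give a centre within 1 px of the predicted (612, 96.5), so I'll shift 1.8 mm and descend.

Emit:
arm_command(series=[{"linear": [0.0005,0.0018,0],"turn": 0},{"linear": [0,0,0.008],"turn": 0},{"linear": [0,0,0.01],"turn": 0},{"linear": [0,0,0.01],"turn": 0},{"linear": [0,0,0.008],"turn": 0},{"linear": [0,0,0.005],"turn": 0},{"linear": [0,0,0.002],"turn": 0},{"linear": [0,0,0],"turn": 0},{"linear": [0,0,0],"turn": 0}])

```text
t: 8.05
ee_pos: [612.6, 97.6, 136.0]
orientation: [0.563, 3.09, 0.0]
ft_force: [0.2, -0.1, -2.5]
width: 25.6
grasp_force: 30.0
```

Emit:
arm_command(series=[{"linear": [0,0,0.002],"turn": 0},{"linear": [0,0,0.002],"turn": 0},{"linear": [0,0,0.002],"turn": 0},{"linear": [0,0,0],"turn": 0}])

```text
t: 8.45
ee_pos: [612.1, 97.6, 129.4]
orientation: [-0.564, -3.09, 0.0]
ft_force: [-0.3, 0.1, -2.1]
width: 25.9
grasp_force: 30.0
```

Emit:
arm_command(series=[{"linear": [0,0,0.002],"turn": 0},{"linear": [0,0,0.002],"turn": 0},{"linear": [0,0,0.002],"turn": 0},{"linear": [0,0,0],"turn": 0}])

```text
t: 8.85
ee_pos: [612.3, 97.6, 123.4]
orientation: [-0.564, -3.09, -0.0]
ft_force: [1.1, -0.1, -2.9]
width: 25.4
grasp_force: 30.0
```

Emit:
arm_command(series=[{"linear": [0,-0.001,0.0015],"turn": 0},{"linear": [0,0,0.0015],"turn": 0},{"linear": [0,0,0.001],"turn": 0},{"linear": [0,0,0],"turn": 0}])

```text
t: 9.25
ee_pos: [612.0, 96.8, 119.9]
orientation: [0.564, 3.091, 0.0]
ft_force: [-0.6, 1.6, 1.8]
width: 26.0
grasp_force: 30.0
```

Emit:
arm_command(series=[{"linear": [0,0,0.0015],"turn": 0},{"linear": [0,0,0.0015],"turn": 0},{"linear": [0,0,0.001],"turn": 0},{"linear": [0,0,0],"turn": 0}])

```text
t: 9.65
ee_pos: [612.1, 96.8, 115.8]
orientation: [0.564, 3.09, 0.0]
ft_force: [-1.6, 1.8, 6.0]
width: 25.9
grasp_force: 30.0
```

Emit:
arm_command(series=[{"linear": [0,0,0.001],"turn": 0},{"linear": [0,0,0.001],"turn": 0},{"linear": [0,0,0.001],"turn": 0},{"linear": [0,0,0],"turn": 0}])

```text
t: 10.05
ee_pos: [612.2, 96.7, 113.0]
orientation: [0.564, 3.09, 0.0]
ft_force: [-3.1, 2.4, 7.5]
width: 25.8
grasp_force: 30.0
```

Emit:
arm_command(series=[{"linear": [0,0,0.001],"turn": 0},{"linear": [0,0,0.001],"turn": 0},{"linear": [0,0,0],"turn": 0}])

```text
t: 10.35
ee_pos: [612.2, 96.8, 111.1]
orientation: [0.564, 3.09, 0.0]
ft_force: [-2.3, 2.1, 8.6]
width: 25.5
grasp_force: 30.0
```

Emit:
arm_command(series=[{"linear": [0,0,0.0005],"turn": 0},{"linear": [0,0,0.0005],"turn": 0},{"linear": [0,0,0.0005],"turn": 0},{"linear": [0,0,0],"turn": 0}])

```text
t: 10.75
ee_pos: [612.2, 96.8, 109.8]
orientation: [0.564, 3.09, 0.0]
ft_force: [-3.0, 2.0, 8.9]
width: 25.6
grasp_force: 30.0
```

```bash
python3 - <<'E'
from go import *
o=ctrl.get_obs();print(o['ee_pos'],o['ft_force'],o['moment'])
E
```

```text
[612.22872204  96.76102402 109.83345415] [-2.9830993   1.95219658  8.9438147 ] [0.5457365  0.72604423 0.01370753]
```

Emit:
arm_command(series=[{"linear": [0,0,0.0005],"turn": 0},{"linear": [0,0,0.0005],"turn": 0},{"linear": [0,0,0],"turn": 0}])

```text
t: 11.05
ee_pos: [612.3, 96.8, 109.0]
orientation: [0.564, 3.09, 0.0]
ft_force: [-3.6, 2.0, 10.5]
width: 25.7
grasp_force: 30.0
```

Emit:
arm_command(series=[{"linear": [0,0,0.0005],"turn": 0},{"linear": [0,0,0.0005],"turn": 0},{"linear": [0,0,0],"turn": 0}])

```text
t: 11.35
ee_pos: [612.6, 96.8, 108.9]
orientation: [0.563, 3.089, 0.001]
ft_force: [-4.8, 2.0, 16.2]
width: 25.5
grasp_force: 30.0
```

The force has jumped to about 18.6 N net with no further motion, so the plate is on its stop. I'll hold and check.

Emit:
arm_command(series=[{"linear": [0,0,0],"turn": 0},{"linear": [0,0,0],"turn": 0},{"linear": [0,0,0],"turn": 0}])

```text
t: 11.65
ee_pos: [612.6, 96.8, 108.9]
orientation: [0.563, 3.089, 0.001]
ft_force: [-4.8, 2.0, 15.7]
width: 25.4
grasp_force: 30.0
```

```bash
python3 - <<'E'
from go import *
c=cam('wrist');f={n:cam(n)[0] for n in ('scene','side')}
o=ctrl.get_obs();print(o['ee_pos'],o['ft_force'],o['moment'])
A=cv2.resize(c[0][120:330,180:390],(600,600),interpolation=2);B=cv2.resize(f['scene'][190:270,260:330],(200,300),interpolation=2);D=cv2.resize(f['side'][150:230,235:305],(200,300),interpolation=2)
cv2.imwrite('pics/p1.png',np.hstack([A,np.vstack([B,D])]))
E
```

```text
[612.61674895  96.78758465 108.8695937 ] [-4.61225047  1.89679778 16.81777465] [ 0.46092552  1.09809636 -0.03777587]
```

View pics/p1.png

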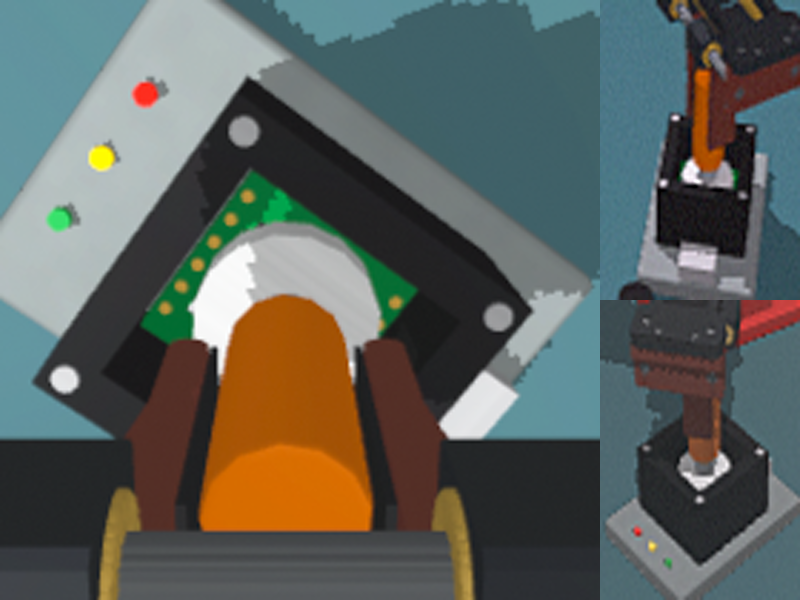

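The foot sits flat inside the well and the green board is visible around it. A sideways force of about 5 N along tool +x remains, so I'll relieve it in small steps to square the foot.

Emit:
arm_command(series=[{"linear": [0.0004,0,0],"turn": 0},{"linear": [0,0,0],"turn": 0}])

```text
t: 12.0
ee_pos: [612.5, 96.8, 108.9]
orientation: [0.563, 3.089, 0.001]
ft_force: [-4.0, 2.0, 15.9]
width: 25.6
grasp_force: 30.0
```

Emit:
arm_command(series=[{"linear": [0.0004,0,0],"turn": 0},{"linear": [0,0,0],"turn": 0}])

```text
t: 12.2
ee_pos: [612.3, 96.9, 108.9]
orientation: [0.563, 3.088, 0.001]
ft_force: [-3.0, 0.7, 14.1]
width: 25.2
grasp_force: 30.0
```

```bash
python3 - <<'E'
from go import *
o=ctrl.get_obs();R=cv2.Rodrigues(np.array(o['orientation'],float))[0];print(o['t'],o['ee_pos'],o['orientation'],R[:,2],'tool F',R.T@o['ft_force'],'tool M',R.T@o['moment'])
E
```

```text
12.2 [612.34498038  96.9166415  108.8979358 ] [5.62866789e-01 3.08819261e+00 7.21235152e-04] [ 2.56531015e-03 -4.72754797e-07 -9.99996710e-01] tool F [  2.96372691  -0.40464777 -14.13647087] tool M [ 0.10184984  0.8082603  -0.04934668]
```

Emit:
arm_command(series=[{"linear": [0.0004,0,0],"turn": 0},{"linear": [0.0004,0,0],"turn": 0},{"linear": [0,0,0],"turn": 0}])

```text
t: 12.5
ee_pos: [612.1, 97.0, 108.9]
orientation: [0.563, 3.087, 0.001]
ft_force: [-1.2, 0.1, 13.8]
width: 25.6
grasp_force: 30.0
```

```bash
python3 - <<'E'
from go import *
o=ctrl.get_obs();R=cv2.Rodrigues(np.array(o['orientation'],float))[0];print(o['t'],o['ee_pos'],'tool F',R.T@o['ft_force'],'tool M',R.T@o['moment'])
E
```

```text
12.5 [612.10101809  97.02674225 108.93022224] tool F [  1.11335996  -0.33064188 -13.8149733 ] tool M [0.16533521 0.39029574 0.04985006]
```

Emit:
arm_command(series=[{"linear": [0.0003,0,0.0003],"turn": 0},{"linear": [0,0,0],"turn": 0},{"linear": [0,0,0],"turn": 0}])

```text
t: 12.8
ee_pos: [612.1, 97.1, 108.9]
orientation: [0.563, 3.087, 0.001]
ft_force: [-1.4, -0.5, 15.5]
width: 25.6
grasp_force: 30.0
```

Emit:
arm_command(series=[{"linear": [0,0,0],"turn": 0},{"linear": [0,0,0],"turn": 0},{"linear": [0,0,0],"turn": 0},{"linear": [0,0,0],"turn": 0},{"linear": [0,0,0],"turn": 0},{"linear": [0,0,0],"turn": 0},{"linear": [0,0,0],"turn": 0},{"linear": [0,0,0],"turn": 0},{"linear": [0,0,0],"turn": 0},{"linear": [0,0,0],"turn": 0}])

```text
t: 13.8
ee_pos: [612.0, 97.0, 108.9]
orientation: [0.562, 3.087, 0.001]
ft_force: [-1.2, -0.5, 15.5]
width: 25.6
grasp_force: 30.0
```

Emit:
arm_command(series=[{"linear": [0,0,0],"turn": 0},{"linear": [0,0,0],"turn": 0},{"linear": [0,0,0],"turn": 0},{"linear": [0,0,0],"turn": 0},{"linear": [0,0,0],"turn": 0},{"linear": [0,0,0],"turn": 0},{"linear": [0,0,0],"turn": 0},{"linear": [0,0,0],"turn": 0},{"linear": [0,0,0],"turn": 0},{"linear": [0,0,0],"turn": 0}])

```text
t: 14.8
ee_pos: [612.1, 97.1, 108.9]
orientation: [0.562, 3.087, 0.001]
ft_force: [-0.5, -0.4, 15.1]
width: 25.3
grasp_force: 30.0
```

```bash
python3 - <<'E'
from go import *
c=cam('wrist');f={n:cam(n)[0] for n in ('scene','side')}
o=ctrl.get_obs();R=cv2.Rodrigues(np.array(o['orientation'],float))[0];print(o['t'],o['ee_pos'],'tool F',R.T@o['ft_force'],'tool M',R.T@o['moment'])
A=cv2.resize(c[0][120:330,180:390],(600,600),interpolation=2);B=cv2.resize(f['scene'][190:270,260:330],(200,300),interpolation=2);D=cv2.resize(f['side'][150:230,235:305],(200,300),interpolation=2)
cv2.imwrite('pics/p2.png',np.hstack([A,np.vstack([B,D])]))
E
```

```text
14.95 [612.05541355  97.07198215 108.89258328] tool F [  0.70906899  -0.78096954 -14.97192548] tool M [0.22573554 0.38160658 0.00791848]
```

View pics/p2.png

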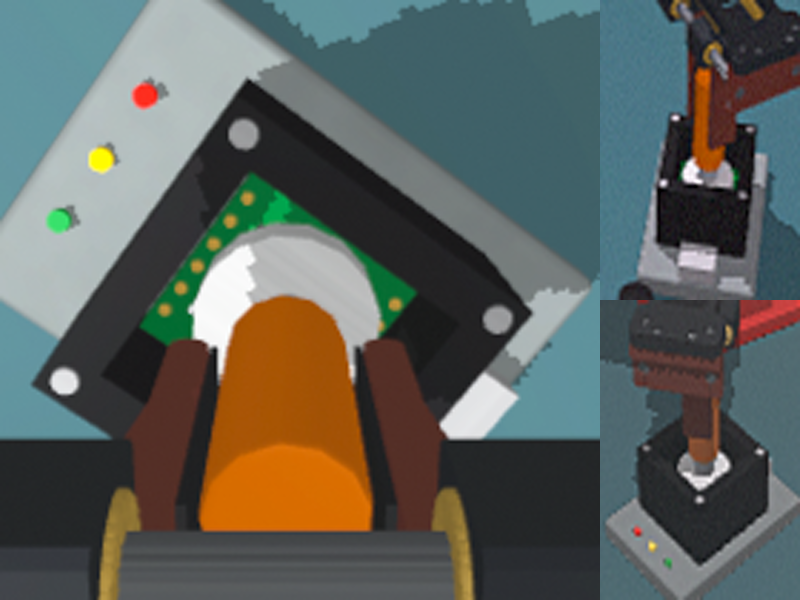

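It held steady at about 17.5 N for more than 2 s, with the foot flat and centred on the board. Now I'll lift out and return it.

Emit:
arm_command(series=[{"linear": [0,0,-0.001],"turn": 0},{"linear": [0,0,-0.003],"turn": 0},{"linear": [0,0,-0.006],"turn": 0},{"linear": [0,0,-0.01],"turn": 0},{"linear": [0,0,-0.01],"turn": 0},{"linear": [0,0,-0.012],"turn": 0},{"linear": [0,0,-0.012],"turn": 0},{"linear": [0,0,-0.01],"turn": 0},{"linear": [0,0,-0.006],"turn": 0},{"linear": [0,0,0],"turn": 0}])

```text
t: 15.95
ee_pos: [610.8, 97.4, 178.0]
orientation: [0.563, 3.089, 0.001]
ft_force: [1.0, -0.2, -3.4]
width: 25.5
grasp_force: 30.0
```

```bash
python3 - <<'E'
from go import *
o=ctrl.get_obs();print(o['t'],o['ee_pos'],o['ft_force'],delta([594,-185.5,178]))
E
```

```text
15.95 [610.77440268  97.41116402 178.04418505] [ 0.96001907 -0.22285933 -3.44415577] [-8.420e-02 -2.706e-01 -1.000e-04]
```

Emit:
arm_command(series=[{"linear": [-0.004,-0.012,0],"turn": 0},{"linear": [-0.008,-0.028,0],"turn": 0},{"linear": [-0.01,-0.033,0],"turn": 0},{"linear": [-0.011,-0.033,0],"turn": 0},{"linear": [-0.011,-0.033,0],"turn": 0},{"linear": [-0.01,-0.033,0],"turn": 0},{"linear": [-0.01,-0.033,0],"turn": 0},{"linear": [-0.01,-0.033,0],"turn": 0},{"linear": [-0.007,-0.022,0],"turn": 0},{"linear": [-0.003,-0.01,0],"turn": 0}])

```text
t: 16.95
ee_pos: [592.5, -187.6, 176.1]
orientation: [-0.567, -3.089, 0.0]
ft_force: [0.4, -0.3, -2.6]
width: 25.7
grasp_force: 30.0
```

Emit:
arm_command(series=[{"linear": [0,0,0],"turn": 0},{"linear": [0,0,0],"turn": 0},{"linear": [0,0,0],"turn": 0}])

```text
t: 17.25
ee_pos: [593.4, -183.8, 176.7]
orientation: [-0.562, -3.09, -0.0]
ft_force: [-0.5, -0.4, -2.0]
width: 25.5
grasp_force: 30.0
```

```bash
python3 - <<'E'
from go import *
f={n:cam(n) for n in ('wrist','scene','side')}
o=ctrl.get_obs();e=o['ee_pos'];print(o['t'],e,delta([594,-185.5,78]))
for n in f:print(n,'foot',proj(f[n],e-[0,0,73.7]),'ring',proj(f[n],[595.5,-184.5,12]))
A=cv2.resize(f['wrist'][0][120:330,180:390],(550,550),interpolation=2);B=cv2.resize(f['scene'][0][150:220,195:265],(250,275),interpolation=2);D=cv2.resize(f['side'][0][245:325,245:325],(250,275),interpolation=2)
cv2.imwrite('pics/p3.png',np.hstack([A,np.vstack([B,D])]))
E
```

```text
17.4 [ 593.6331935  -183.90820117  176.88831619] [-0.0009 -0.0014  0.0989]
wrist foot [279.69854484 226.59334045] ring [279.83624194 199.34982252]
scene foot [225.99236131 173.40054931] ring [227.5394961 199.7993194]
side foot [283.84323386 272.27290227] ring [284.36307358 301.84974526]
```

View pics/p3.png

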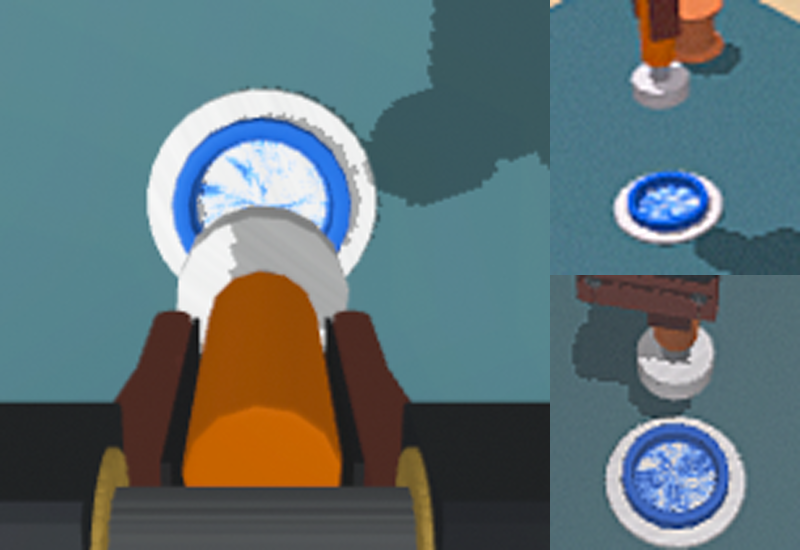

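The foot and ring are lined up to within about 1.5 mm in all three views. I'll nudge by that much and lower.

Emit:
arm_command(series=[{"linear": [-0.0015,0,0],"turn": 0},{"linear": [0,0,0.012],"turn": 0},{"linear": [0,0,0.02],"turn": 0},{"linear": [0,0,0.02],"turn": 0},{"linear": [0,0,0.016],"turn": 0},{"linear": [0,0,0.01],"turn": 0},{"linear": [0,0,0.006],"turn": 0},{"linear": [0,0,0],"turn": 0},{"linear": [0,0,0],"turn": 0}])

```text
t: 18.3
ee_pos: [595.4, -185.6, 93.4]
orientation: [0.564, 3.09, -0.0]
ft_force: [0.1, 0.4, -2.1]
width: 25.5
grasp_force: 30.0
```

Emit:
arm_command(series=[{"linear": [0,0,0.002],"turn": 0},{"linear": [0,0,0.002],"turn": 0},{"linear": [0,0,0.002],"turn": 0},{"linear": [0,0,0],"turn": 0}])

```text
t: 18.7
ee_pos: [594.7, -185.4, 86.7]
orientation: [-0.564, -3.09, -0.0]
ft_force: [-0.0, 0.0, -2.9]
width: 25.8
grasp_force: 30.0
```

Emit:
arm_command(series=[{"linear": [0,0.0005,0.001],"turn": 0},{"linear": [0,0,0.001],"turn": 0},{"linear": [0,0,0.001],"turn": 0},{"linear": [0,0,0],"turn": 0}])

```text
t: 19.1
ee_pos: [595.0, -184.9, 83.7]
orientation: [-0.564, -3.09, -0.0]
ft_force: [-0.7, 0.3, -3.0]
width: 25.6
grasp_force: 30.0
```

Emit:
arm_command(series=[{"linear": [0,0,0.001],"turn": 0},{"linear": [0,0,0.001],"turn": 0},{"linear": [0,0,0.001],"turn": 0},{"linear": [0,0,0],"turn": 0}])

```text
t: 19.5
ee_pos: [595.0, -185.0, 80.7]
orientation: [-0.564, -3.09, -0.0]
ft_force: [-0.6, 0.2, -2.6]
width: 25.5
grasp_force: 30.0
```

Emit:
arm_command(series=[{"linear": [0,0,0.001],"turn": 0},{"linear": [0,0,0.0005],"turn": 0},{"linear": [0,0,0],"turn": 0}])

```text
t: 19.8
ee_pos: [595.0, -185.0, 79.3]
orientation: [-0.564, -3.09, 0.0]
ft_force: [0.6, 1.4, -3.2]
width: 25.8
grasp_force: 30.0
```

Emit:
arm_command(series=[{"linear": [0,0,0.0005],"turn": 0},{"linear": [0,0,0.0005],"turn": 0},{"linear": [0,0,0],"turn": 0}])

```text
t: 20.1
ee_pos: [595.0, -185.0, 78.3]
orientation: [-0.564, -3.09, -0.0]
ft_force: [-0.2, -0.1, -2.5]
width: 25.4
grasp_force: 30.0
```

Emit:
arm_command(series=[{"linear": [0,0,0.0004],"turn": 0},{"linear": [0,0,0],"turn": 0},{"linear": [0,0,0],"turn": 0}])

```text
t: 20.4
ee_pos: [595.1, -185.0, 78.0]
orientation: [0.564, 3.091, 0.0]
ft_force: [0.3, 0.5, -1.6]
width: 25.5
grasp_force: 30.0
```

Emit:
arm_command(series=[{"linear": [0,0,0.0004],"turn": 0},{"linear": [0,0,0],"turn": 0},{"linear": [0,0,0],"turn": 0}])

```text
t: 20.7
ee_pos: [595.1, -185.0, 77.6]
orientation: [0.564, 3.091, -0.0]
ft_force: [0.4, 0.1, -3.0]
width: 25.5
grasp_force: 30.0
```

Emit:
arm_command(series=[{"linear": [0,0,0.0003],"turn": 0},{"linear": [0,0,0],"turn": 0},{"linear": [0,0,0],"turn": 0}])

```text
t: 21.0
ee_pos: [595.1, -185.0, 77.6]
orientation: [0.564, 3.09, -0.0]
ft_force: [-1.0, 1.0, 2.1]
width: 25.2
grasp_force: 30.0
```

The force has risen about 4.5 N, so the tamper is standing on the holder floor. I'll release and lift.

Emit:
arm_command(series=[{"linear": [0,0,0],"turn": 0},{"linear": [0,0,0],"turn": 0},{"linear": [0,0,0],"turn": 0},{"linear": [0,0,0],"turn": 0},{"linear": [0,0,0],"turn": 0},{"linear": [0,0,0],"turn": 0},{"linear": [0,0,0],"turn": 0},{"linear": [0,0,0],"turn": 0}], jaw=1)

```text
t: 21.8
ee_pos: [595.1, -185.0, 77.2]
orientation: [-0.564, -3.091, -0.0]
ft_force: [0.0, 0.3, 0.8]
width: 85.9
grasp_force: 0.0
```

Emit:
arm_command(series=[{"linear": [0,0,-0.005],"turn": 0},{"linear": [0,0,-0.015],"turn": 0},{"linear": [0,0,-0.025],"turn": 0},{"linear": [0,0,-0.03],"turn": 0},{"linear": [0,0,-0.03],"turn": 0},{"linear": [0,0,-0.025],"turn": 0},{"linear": [0,0,-0.01],"turn": 0},{"linear": [0,0,0],"turn": 0},{"linear": [0,0,0],"turn": 0}])

```text
t: 22.7
ee_pos: [594.6, -184.8, 216.7]
orientation: [-0.564, -3.09, -0.0]
ft_force: [0.5, -0.3, -0.7]
width: 88.0
grasp_force: 0.0
```

```bash
python3 - <<'E'
from go import *
f={n:cam(n)[0] for n in ('scene','side')}
B=cv2.resize(f['scene'][150:290,190:350],(400,350),interpolation=2);D=cv2.resize(f['side'][150:330,225:385],(400,350),interpolation=2)
cv2.imwrite('pics/end.png',np.hstack([B,D]))
E
```

```text
(no output)
```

View pics/end.png

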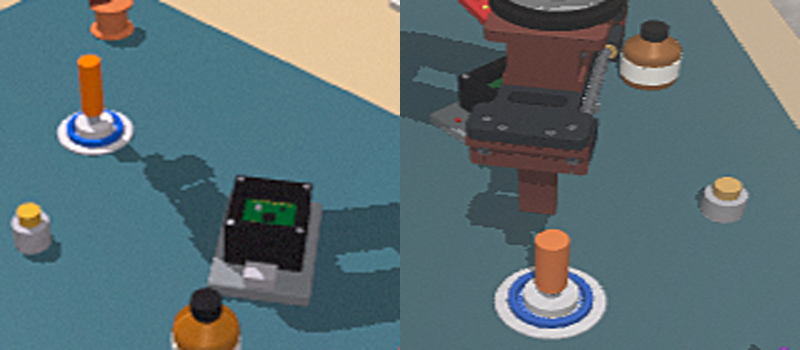

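The tamper stands upright in the ring, at left crop (95,95) and right crop (552,270). The gripper is clear and the bystanders look undisturbed, so I'm handing in.

```bash
python3 -c "
from workcell import ctrl
print(ctrl.close_job())"
```

```text
the job is handed in; nothing more can be done
None
```

I pressed the board to its hard stop and held it over 2 s (highest reading about 19 N; level judged from camera and wrist force only), stood the tamper back upright in its holder, released it and handed in at about 23 s.

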